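# Sweep the empty scallop shells off the board into the scrap pan

### The job

The scallops are shucked: with your fingers, sweep the four empty shells off the end of the blue cutting board so that all of them drop into the plain steel pan tucked under it. Push the shells along the board and do not pick any of them up; none may end up in the white pan, on the counter or left on the board. Leave the shaker, cut lemons, brush and knife standing or lying where they are.

Things in the scene. Friction and masses are not known exactly. Their poses are not given: they have to be found in the camera images.
- station: cutting station, fixed for the run: a blue plastic board 380 x 300 x 20 mm on a low stainless frame. Origin on the counter under the board's centre; x along the board's 380 mm side (away from the robot), y along its 300 mm side (to the robot's left), z up. The board's flat top is 88 mm above the counter, its plain, lipless ends are at y = +150 and -150 mm; it stays put
- steel_pan: plain steel kitchen pan for scraps, 325 x 176 mm over the rim, 65 mm high, open on top, fixed on the counter under one end (either +y or -y) of the board and parallel to it. Origin at the centre of its underside, x along its 325 mm side, z up. Inside 297 x 148 mm, floor 3 mm thick; its near rim is tucked 18 mm under the board's end, so what passes over that end drops straight in
- white_pan: white plastic pan of the same size and shape as the steel one, tucked in the same way under the other end of the board; holds two lemon halves. Origin at the centre of its underside
- shell1: empty queen-scallop shell, loose, cream with reddish ribs, lying hollow side down on the board: round, 48 mm across, domed to 18 mm, upright edge about 8 mm high, a 26 mm wide hinge lug standing 27 mm from the centre on its -x side, about 20 g. Origin at the centre of its underside, z up
- shell2: empty queen-scallop shell, loose, cream with reddish ribs, lying hollow side down on the board: round, 48 mm across, domed to 18 mm, upright edge about 8 mm high, a 26 mm wide hinge lug standing 27 mm from the centre on its -x side, about 20 g. Origin at the centre of its underside, z up
- shell3: empty queen-scallop shell, loose, cream with reddish ribs, lying hollow side down on the board: round, 48 mm across, domed to 18 mm, upright edge about 8 mm high, a 26 mm wide hinge lug standing 27 mm from the centre on its -x side, about 20 g. Origin at the centre of its underside, z up
- shell4: empty queen-scallop shell, loose, cream with reddish ribs, lying hollow side down on the board: round, 48 mm across, domed to 18 mm, upright edge about 8 mm high, a 26 mm wide hinge lug standing 27 mm from the centre on its -x side, about 20 g. Origin at the centre of its underside, z up
- shaker: steel spice shaker standing on the board in the middle strip between the shells, 43 mm across, 75 mm high, loose; origin at the centre of its base, z up
- lemon1: half lemon, cut face up, on the board in the middle strip between the shells, 52 mm across, 26 mm high, loose; origin at the centre of its underside
- brush: pastry brush lying on the board parallel to its 300 mm side, near one of the two long edges: white handle, steel ferrule, red bristles, 191 mm long, 42 mm wide, 16 mm high, loose; origin under the middle, about 100 mm from the handle's end, x towards the bristles
- knife: shucking knife lying on the board parallel to its 300 mm side, near the other long edge: black handle, short steel blade, 190 mm long, 26 mm wide, 22 mm high, loose; origin under the handle's front part, 95 mm from its end, x towards the blade
- lemon2: half lemon, 52 mm across, 26 mm high, loose in the white pan; origin at the centre of its underside
- lemon3: another half lemon, same size, loose in the white pan
Not all that is in view belongs to the job. What is shaped like the shell4 but black, green or turquoise is not meant.

How it is judged (in metres and radians):
At the end, for the whole second after the job is handed in: All four shells have come to rest in the steel pan (slight rocking under 80 mm/s allowed; the centre of each one's underside inside the pan's walls and lower than 55 mm above its underside); shaker, lemon halves, brush and knife are within 20 mm of where they were (x of shell1 in the frame of steel_pan between -0.149 and 0.149 m and y of shell1 in the frame of steel_pan between -0.075 and 0.075 m and z of each of shell1, shell2, shell3, shell4 in the frame of steel_pan below 0.055 m and linear speed of each of shell1, shell2, shell3, shell4 below 0.08 m/s and x of shell2 in the frame of steel_pan between -0.149 and 0.149 m and y of shell2 in the frame of steel_pan between -0.075 and 0.075 m and x of shell3 in the frame of steel_pan between -0.149 and 0.149 m and y of shell3 in the frame of steel_pan between -0.075 and 0.075 m and x of shell4 in the frame of steel_pan between -0.149 and 0.149 m and y of shell4 in the frame of steel_pan between -0.075 and 0.075 m and distance of each of shaker, lemon1, brush, knife, lemon2, lemon3 from where it was at the start of the episode below 0.02 m); the robot touches nothing.
It fails at once if a shell is picked up: more than 25 mm above the board's top (z of any of shell1, shell2, shell3, shell4 in the frame of station above 0.113 m).
It fails at once if something other than the shells is shifted by more than 20 mm (distance of any of shaker, lemon1, brush, knife, lemon2, lemon3 from where it was at the start of the episode above 0.02 m).
It fails at once if the shaker is tipped (over 0.35 rad) (angle between shaker's own z axis and vertical above 0.35 rad).
It also fails if it takes over 69 s, if anything falls off the work surface, if the arm or the gripper's body presses on something with over 40 N, if the wrist force passes 120 N, or if a joint passes its speed limit or range.

### The arm

A 6-joint arm with a two-finger parallel gripper is mounted at the origin on the work surface. World frame = base frame: x ahead of the robot, y to its left, z up, the work surface at z = 0. Lengths are in mm, angles in rad, forces in N, time in s.
With the tool pointing down it reaches from about 275 to 1000 mm from the base axis. Payload 8.4 kg.
Tool frame: the origin (TCP) lies midway between the tips of the shut fingers; the grasp point (between the pads) lies 19 mm behind it; z points along the fingers, y is the direction in which the jaws open and shut (so a half turn about z gives the same grasp; the last joint's range is limited). The gripper opens to 85 mm and grips with 20 to 120 N. Pads are 22 mm wide; open, the fingers measure 114 mm over their backs; the gripper's body (76 mm by 85 mm) begins 54 mm behind the grasp point. The pads swing forward as they close: fully open they stand 13 mm farther back than shut.
Start: joints at [-1.135, 0.353, 1.633, -0, 1.155, -0.002], TCP at [264.966, -566.057, 231.281] pointing down, gripper open.
Joint ranges: [-2.63, 2.63], [-0.92, 2.1], [0.06, 2.66], [-1.3, 4.44], [0, 2.69], [-3.02, 3.02]. Speed limits (rad/s): [2.22, 2.22, 2.79, 3.14, 3.14, 3.14].

### API

Orientations are given as [roll, pitch, yaw] about the fixed x, y, z axes, in that order (R = Rz(yaw) Ry(pitch) Rx(roll)).
In Python, from rig import * gives the robot as it stands.
- The arm moves only by the tool play_rows, never from a script. Its argument "moves" is a list of rows, each a list of 3 entries, a list of its own where there are three numbers: the shift along the tool's x, y, z in m, then the turn, a rotation vector about the tool's x, y, z in rad, then the opening in per cent of the stroke, from 0 (shut) to 100 (fully open). In form: [[[x, y, z], [rx, ry, rz], fingers], ...]. A call has 1 to 20 rows; each row shifts and turns the commanded pose from where the row before left it, along the tool's axes as they then stand; what a row does not reach is not made up. A row lasts 1/10 s, in which the tool goes at most 50 mm and 8.59 degrees, less where a joint would pass 70% of its speed; a pose out of reach is approached as far as the arm can. A call is refused whole if a number of a shift passes 0.05 or a number of a turn 0.15, either way. A call with a gripper value outside its range is refused whole. The fingers move at their own pace and stop on an object; "squeeze" is the grip in N (left out, the last holds). Time passes only in rows, so rows that do not move let the fingers close. It gives the time, the measured TCP pose, the force and the opening at its end, in the units of the state.
- sense(): the state, without advancing time (a new reading comes with each control period).
- grab_frame(name): name is "side" or "top"; returns a dict with "pixels" (384x512x3 uint8, red, green, blue), "intrinsics" (3x3 intrinsics, pixels), "R" (3x3) and "t" (3): a world point X has camera coordinates R X + t. Camera axes: x right, y down, z forward; pixel columns grow to the right and rows downward; lengths in mm; the calibration is good to about 2 mm. A picture is of the moment at which its call begins. There is no depth.
- sign_off(): hands the job in, once; it reports no verdict.
The state is a dict: "clock": time; "qpos": joint angles; "qvel": joint speeds; "joint_efforts": joint torques, N m; "eef_pos": TCP position; "tcp_rot": TCP orientation; "contact_force": force on the tool from outside, world axes, zero at the start; "wrist_torque": the same for the moment, N m; "opening": opening from 0.0 (shut) to 1.0 (fully open).
Only numpy, scipy, OpenCV 4.12 (cv2) and the standard library are available. Lean on these libraries where they do the work, as an engineer would, in place of code of your own. Each camera call takes 0.05 s, during which the arm holds its last target. There are 200 camera calls.

## Working session

There is one attempt and no reset: what is moved stays moved. The work goes in short steps, Python scripts to look and compute and a tool call to move; the robot and the scene stay as the last step left them, time stands still between calls to the robot, and variables do not carry over. Pictures are saved under pics/ and viewed, about 8 in all and at most 12, crops included, and the job is handed in when it is done.

Besides the shell and the picture viewer there is one more tool, called after "Call:" as name(argument=value, ...) on one line, values as JSON. play_rows: Moves the arm, as the interface text tells. Its arguments: {"type":"object","properties":{"moves":{"type":"array"},"squeeze":{"type":"number"}},"required":["moves"]}

```bash
mkdir -p pics
cat > h.py <<'E'
from rig import *
import numpy as np, cv2
def snap(n,tag):
    f=grab_frame(n); cv2.imwrite(f'pics/{tag}.png',f['pixels'][:,:,::-1]); np.savez(f'pics/{tag}.npz',K=f['intrinsics'],R=f['R'],t=f['t'],p=f['pixels']); return f
def load(tag): return np.load(f'pics/{tag}.npz')
def ray(f,u,v,z):
    K,R,t=np.array(f['K']),np.array(f['R']),np.array(f['t']).ravel()
    c=-R.T@t; d=R.T@np.linalg.solve(K,[u,v,1.]); return c+d*(z-c[2])/d[2]
def proj(f,X):
    q=f['K']@(f['R']@np.array(X,float)+f['t'].ravel()); return q[:2]/q[2]
def tri(f,a,g,b):
    A=[];B=[]
    for h,(u,v) in((f,a),(g,b)):
        P=h['K']@np.c_[h['R'],h['t'].reshape(3,1)]
        for r in(u*P[2]-P[0],v*P[2]-P[1]): A.append(r[:3]/np.linalg.norm(r[:3]));B.append(-r[3]/np.linalg.norm(r[:3]))
    x,res,*_=np.linalg.lstsq(np.array(A),np.array(B),rcond=None); return x
E
python3 - <<'E'
from h import *
s=sense();print(s)
for n in('top','side'):
    f=snap(n,n+'0');print(n,np.round(-np.array(f['R']).T@np.array(f['t']).ravel()))
a=[cv2.resize(cv2.imread(f'pics/{n}0.png'),None,fx=1.56,fy=1.56) for n in('top','side')]
for n,i in zip(('top','side'),a): cv2.imwrite(f'pics/{n}0b.png',i)
E
```

```text
{'clock': 0.0, 'qpos': array([-1.13539832e+00,  3.53685391e-01,  1.63414985e+00,  1.10111838e-05,
        1.15514895e+00, -2.38921184e-03]), 'qvel': array([ 1.82627396e-03,  8.67461644e-06,  1.82500528e-03, -1.24873866e-03,
        3.30214712e-04, -1.02643328e-03]), 'joint_efforts': array([ 1.29313339e-03, -6.05251694e+01, -3.42064869e+01,  5.23353879e-05,
        9.59328900e-03,  5.79779766e-06]), 'eef_pos': array([ 264.7710789 , -565.62661536,  230.53167476]), 'tcp_rot': array([-3.14020114e+00, -1.33920953e-05,  4.37782760e-01]), 'contact_force': array([-0.30257416, -0.4879967 , -0.059749  ]), 'wrist_torque': array([ 0.0041024 , -0.00412836, -0.05411831]), 'opening': 1.0050041592728354}
top [390. -31. 969.]
side [113. 688. 721.]
```

View pics/top0b.png

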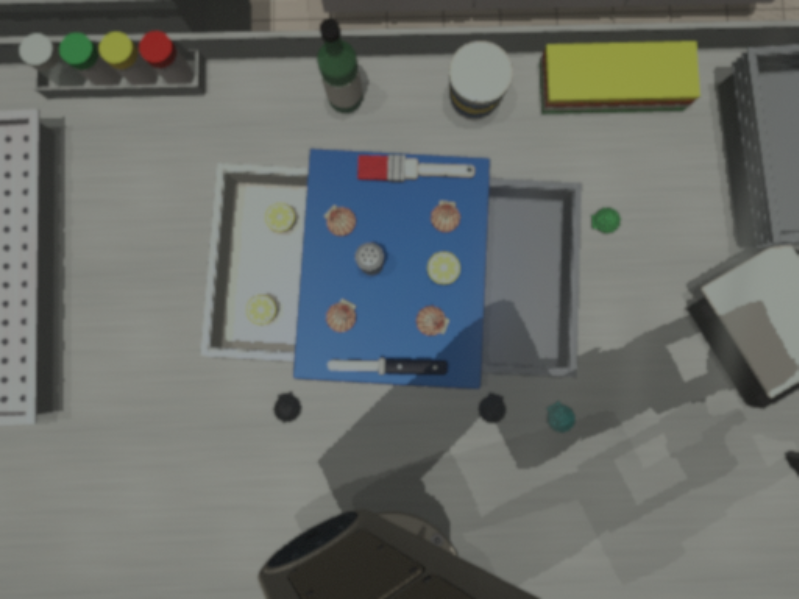

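View pics/side0b.png

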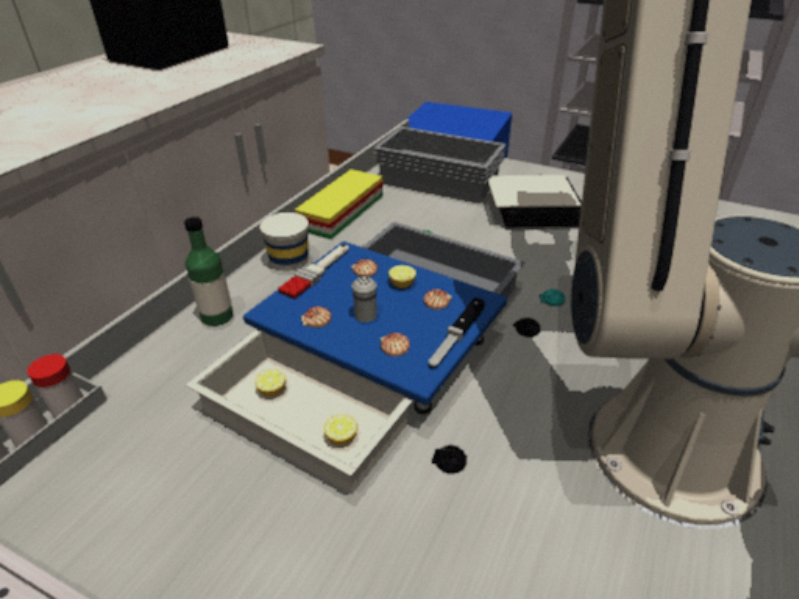

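The top view (zoomed to 800x600) has the steel pan on the right (-y) side and the white pan on the left. Shells are at about (340,220), (445,216), (340,317) and (432,320), with the shaker at (370,257) and a lemon at (444,268) between the lanes. The brush is at the top and the knife at the bottom. Next I'll measure from both views.

```bash
cat > m.py <<'E'
from h import *
def blobs(f):
    p=f['p'];hsv=cv2.cvtColor(p,cv2.COLOR_RGB2HSV)
    blue=((hsv[...,0]>100)&(hsv[...,0]<125)&(hsv[...,1]>130)&(hsv[...,2]>50)).astype(np.uint8)
    n,l,st,c=cv2.connectedComponentsWithStats(blue)
    # board = biggest blue component away from top rows
    k=max((i for i in range(1,n) if c[i][1]>110),key=lambda i:st[i,4])
    b=(l==k).astype(np.uint8);cs,_=cv2.findContours(b,0,2);h=cv2.convexHull(max(cs,key=cv2.contourArea))
    m=np.zeros_like(b);cv2.fillPoly(m,[h],1)
    o=((m==1)&(b==0)).astype(np.uint8);o=cv2.morphologyEx(o,cv2.MORPH_OPEN,np.ones((2,2),np.uint8))
    n,l,st,c=cv2.connectedComponentsWithStats(o)
    q=cv2.approxPolyDP(h,8,True)[:,0]
    return q,[(np.round(c[i],1),st[i],np.round(p[l==i].mean(0)),l==i) for i in range(1,n) if st[i,4]>40]
E
python3 - <<'E'
from m import *
F={n:load(n+'0') for n in('top','side')}
for n,f in F.items():
    q,bs=blobs(f);print(n,'corners',[list(np.round(ray(f,*x,88)[:2])) +list(x) for x in q])
    for c,s,col,_ in bs: print(c,s,col,'at z=97:',np.round(ray(f,*c,97)[:2]), 'box',np.round(ray(f,s[0],s[1]+s[3],90)[:2]),np.round(ray(f,s[0]+s[2],s[1],90)[:2]))
E
```

```text
top corners [[np.float64(724.0), np.float64(114.0), np.int32(200), np.int32(97)], [np.float64(702.0), np.float64(-173.0), np.int32(312), np.int32(103)], [np.float64(337.0), np.float64(-133.0), np.int32(301), np.int32(247)], [np.float64(353.0), np.float64(72.0), np.int32(218), np.int32(242)], [np.float64(412.0), np.float64(138.0), np.int32(191), np.int32(219)]]
[261.8 108.6] [ 229   99   78   19 1093] [117. 100. 106.] at z=97: [687. -44.] box [667.  40.] [ 712. -160.]
[286.1 139.4] [276 128  21  23 368] [113. 103.  99.] at z=97: [ 606. -103.] box [578. -78.] [ 637. -132.]
[218.6 142. ] [208 132  22  21 373] [113. 103. 100.] at z=97: [603.  67.] box [577.  94.] [630.  38.]
[237.7 166.2] [228 156  20  22 354] [ 98. 105. 110.] at z=97: [541.  19.] box [512.  45.] [567.  -7.]
[284.9 172.1] [274 161  23  23 434] [128. 138. 120.] at z=97: [523. -98.] box [495. -70.] [ 552. -130.]
[219.2 203.3] [208 191  22  24 404] [113. 106. 105.] at z=97: [449.  67.] box [421.  96.] [479.  40.]
[277.5 206.4] [267 196  23  21 385] [114. 106. 103.] at z=97: [438. -77.] box [413. -51.] [ 464. -110.]
[307.3 2
[... 519 characters left out ...]
  45  34 462] [123.  91.  95.] at z=97: [684. -36.] box [698.  51.] [ 679. -164.]
[234.5 186.7] [226 167  17  41 573] [103.  96.  93.] at z=97: [567. -34.] box [543.  53.] [ 601. -145.]
[258.3 177.7] [250 170  18  17 236] [136. 135.  87.] at z=97: [ 527. -106.] box [531. -61.] [ 524. -165.]
[280.8 192.4] [272 186  19  14 201] [139. 113. 100.] at z=97: [437. -70.] box [447. -36.] [ 427. -121.]
[293.8 212.8] [275 192  37  45 451] [69. 74. 79.] at z=97: [369.  -5.] box [377.  93.] [ 362. -121.]
[203.6 203.9] [194 197  20  14 226] [138. 112.  99.] at z=97: [601.  72.] box [613. 102.] [598.  26.]
[253.9 221.4] [245 214  19  16 249] [146. 117. 102.] at z=97: [447.  73.] box [455. 105.] [440.  28.]
```

Run:
```python
from m import *
T,S=load('top0'),load('side0');_,bt=blobs(T);_,bs=blobs(S)
th=-.073;c=np.array([529,-14.]);X=np.array([np.cos(th),np.sin(th)]);Y=np.array([-np.sin(th),np.cos(th)])
B=lambda p:np.round([(p[:2]-c)@X,(p[:2]-c)@Y])
for n,i,j in(('s far+y',2,5),('lemon',4,2),('s near-y',6,3),('s near+y',5,6),('shaker',3,1),('brush',0,0),('knife',8,4)):
    x=tri(T,bt[i][0],S,bs[j][0]);print(n,np.round(x),'board',B(x))
print('s far-y top only',B(ray(T,*bt[1][0],97)), 'side', B(ray(S,365/1.5605,268/1.5605,97)),'tri',tri(T,bt[1][0],S,(365/1.5605,268/1.5605)))
# shaker outline: base z 88 in side view bottom; top rim z=163 in top view
m=bt[3][3];v,u=np.nonzero(m);w=np.array([B(ray(T,a,b,160)) for a,b in zip(u,v)]);print('shaker top-plane extents',w.min(0),w.max(0))
for i in(1,2,5,6,4,0,8):
    v,u=np.nonzero(bt[i][3]);w=np.array([B(ray(T,a,b,95)) for a,b in zip(u,v)]);print(i,w.min(0),w.max(0))
# board sides: fit lines on hull pts
for f in(T,S):
    for xy in((190,150),(190,-150),(-190,150),(-190,-150)):
        p=c+xy[0]*X+xy[1]*Y;print(xy,np.round(proj(f,[*p,88])),end=' ')
    print()
```

```text
s far+y [605.  67.  92.] board [70. 87.]
lemon [522. -97. 103.] board [ -1. -84.]
s near-y [439. -77.  91.] board [-85. -70.]
s near+y [449.  67.  92.] board [-85.  75.]
shaker [534.  17. 141.] board [ 2. 31.]
brush [690. -44.  90.] board [163. -18.]
knife [368.   0. 102.] board [-162.    3.]
s far-y top only [ 83. -83.] side [ 84. -80.] tri [ 607.89677068 -102.95117783   94.67811767]
shaker top-plane extents [-27.   8.] [23. 53.]
1 [  56. -109.] [113. -58.]
2 [43. 59.] [ 94. 114.]
5 [-113.   50.] [-55. 103.]
6 [-110.  -98.] [-60. -43.]
4 [ -27. -112.] [ 29. -57.]
0 [ 136. -131.] [184.  66.]
8 [-181.  -97.] [-146.  102.]
(190, 150) [197.  95.] (190, -150) [314. 101.] (-190, 150) [187. 244.] (-190, -150) [308. 250.] 
(190, 150) [155. 203.] (190, -150) [220. 155.] (-190, 150) [275. 256.] (-190, -150) [326. 190.]
```

Call:
play_rows(moves=[[[0, 0, 0], [0, 0, -0.1325], 40], [[0, 0, 0], [0, 0, -0.1325], 40], [[0, 0, 0], [0, 0, -0.1325], 40], [[0, 0, 0], [0, 0, -0.1325], 40], [[0, 0, 0], [0, 0, -0.1325], 40], [[0, 0, 0], [0, 0, -0.1325], 40], [[0, 0, 0], [0, 0, -0.1325], 40], [[0, 0, 0], [0, 0, -0.1325], 40], [[0, 0, 0], [0, 0, 0], 40], [[0, 0, 0], [0, 0, 0], 40]])

```text
clock: 1.1
eef_pos: [264.9, -565.9, 231.0]
tcp_rot: [-3.141, -0.0, 1.494]
contact_force: [-0.2, -0.7, 0.2]
opening: 0.4
```

Call:
play_rows(moves=[[[0.03, 0.01, 0], [0, 0, 0], 40], [[0.04, 0.01, 0], [0, 0, 0], 40], [[0.04, 0.01, 0], [0, 0, 0], 40], [[0.04, 0.01, 0], [0, 0, 0], 40], [[0.04, 0.01, 0], [0, 0, 0], 40], [[0.04, 0.01, 0], [0, 0, 0], 40], [[0.04, 0.01, 0], [0, 0, 0], 40], [[0.04, 0.01, 0], [0, 0, 0], 40], [[0.04, 0.01, 0], [0, 0, 0], 40], [[0.04, 0.01, 0], [0, 0, 0], 40], [[0.04, 0.01, 0], [0, 0, 0], 40], [[0.04, 0.01, 0], [0, 0, 0], 40], [[0.04, 0.01, 0], [0, 0, 0], 40], [[0.04, 0.008, 0], [0, 0, 0], 40], [[0, 0, 0], [0, 0, 0], 40], [[0, 0, 0], [0, 0, 0], 40]])

```text
clock: 2.7
eef_pos: [442.7, -26.9, 231.2]
tcp_rot: [-3.141, 0.0, 1.498]
contact_force: [-0.0, -0.2, -0.5]
opening: 0.401
```

Call:
play_rows(moves=[[[0, 0, 0.03], [0, 0, 0], 40], [[0, 0, 0.04], [0, 0, 0], 40], [[0, 0, 0.04], [0, 0, 0], 40], [[0, 0, 0.026], [0, 0, 0], 40], [[0, 0, 0], [0, 0, 0], 40], [[0, 0, 0], [0, 0, 0], 40]])

```text
clock: 3.3
eef_pos: [442.6, -28.5, 95.6]
tcp_rot: [-3.141, 0.0, 1.496]
contact_force: [0.4, 0.1, 0.6]
opening: 0.4
```

Run:
```python
from h import *
snap('side','s1');im=cv2.imread('pics/s1.png')[120:280,140:350];cv2.imwrite('pics/s1c.png',cv2.resize(im,None,fx=3.6,fy=3.6,interpolation=2))
```

```text
(no output)
```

View pics/s1c.png

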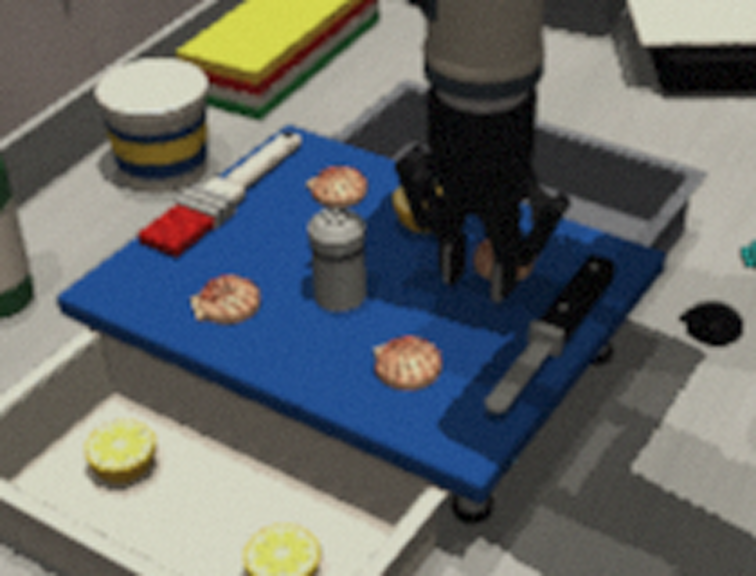

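The fingers (tips at about crop px (452,280) and (500,295)) are behind the near/-y shell at (500,262), clear of the knife and shaker. Now I'll probe down gently for the board.

Call:
play_rows(moves=[[[0, 0, 0.002], [0, 0, 0], 40], [[0, 0, 0.002], [0, 0, 0], 40], [[0, 0, 0], [0, 0, 0], 40]])

```text
clock: 3.65
eef_pos: [443.1, -27.6, 91.8]
tcp_rot: [3.14, 0.0, 1.498]
contact_force: [-0.5, -0.6, 0.9]
opening: 0.4
```

Call:
play_rows(moves=[[[0, 0, 0.002], [0, 0, 0], 40], [[0, 0, 0], [0, 0, 0], 40]])

```text
clock: 3.85
eef_pos: [442.7, -27.5, 89.3]
tcp_rot: [3.142, -0.0, 1.498]
contact_force: [-0.1, 0.5, -0.1]
opening: 0.4
```

Call:
play_rows(moves=[[[0, 0, 0.002], [0, 0, 0], 40], [[0, 0, 0], [0, 0, 0], 40]])

```text
clock: 4.05
eef_pos: [442.8, -27.6, 87.2]
tcp_rot: [3.142, -0.0, 1.498]
contact_force: [-0.8, 0.3, 0.0]
opening: 0.397
```

Call:
play_rows(moves=[[[0, 0, 0.001], [0, 0, 0], 40], [[0, 0, 0], [0, 0, 0], 40]])

```text
clock: 4.25
eef_pos: [442.8, -27.6, 87.1]
tcp_rot: [-3.142, -0.0, 1.498]
contact_force: [-5.0, 0.5, 18.0]
opening: 0.4
```

Call:
play_rows(moves=[[[0, 0, 0.001], [0, 0, 0], 40], [[0, 0, 0], [0, 0, 0], 40]])

```text
clock: 4.45
eef_pos: [442.8, -27.5, 87.0]
tcp_rot: [-3.142, -0.0, 1.498]
contact_force: [-9.0, -0.1, 35.1]
opening: 0.402
```

Call:
play_rows(moves=[[[0, 0, 0.001], [0, 0, 0], 40], [[0, 0, 0], [0, 0, 0], 40]])

```text
clock: 4.65
eef_pos: [443.0, -27.6, 87.0]
tcp_rot: [3.141, -0.0, 1.498]
contact_force: [-14.0, 0.7, 50.8]
opening: 0.402
```

Board contact is at TCP z≈87 (the board is at 88, so the tips are 1 mm farther back at this opening). I'll raise the tips to 3 mm above the board and sweep.

Call:
play_rows(moves=[[[0, 0, -0.006], [0, 0, 0], 40], [[-0.005, 0, 0], [0, 0, 0], 40], [[-0.008, 0, 0], [0, 0, 0], 40], [[-0.008, 0, 0], [0, 0, 0], 40], [[-0.008, 0, 0], [0, 0, 0], 40], [[-0.008, 0, 0], [0, 0, 0], 40], [[-0.008, 0, 0], [0, 0, 0], 40], [[-0.008, 0, 0], [0, 0, 0], 40], [[-0.008, 0, 0], [0, 0, 0], 40], [[-0.008, 0, 0], [0, 0, 0], 40], [[-0.008, 0, 0], [0, 0, 0], 40], [[-0.008, 0, 0], [0, 0, 0], 40], [[-0.008, 0, 0], [0, 0, 0], 40], [[-0.008, 0, 0], [0, 0, 0], 40], [[-0.008, 0, 0], [0, 0, 0], 40], [[-0.008, 0, 0], [0, 0, 0], 40], [[-0.008, 0, 0], [0, 0, 0], 40], [[-0.008, 0, 0], [0, 0, 0], 40], [[-0.008, 0, 0], [0, 0, 0], 40], [[-0.008, 0, 0], [0, 0, 0], 40]])

```text
clock: 6.65
eef_pos: [431.7, -176.9, 90.3]
tcp_rot: [-3.142, -0.0, 1.498]
contact_force: [1.1, -0.2, -0.4]
opening: 0.396
```

Call:
play_rows(moves=[[[-0.008, 0, 0], [0, 0, 0], 40], [[0, 0, 0], [0, 0, 0], 40], [[0, 0, 0], [0, 0, 0], 40], [[0, 0, -0.03], [0, 0, 0], 40], [[0, 0, -0.04], [0, 0, 0], 40], [[0, 0, 0], [0, 0, 0], 40]])

```text
clock: 7.25
eef_pos: [434.0, -185.0, 164.4]
tcp_rot: [3.135, 0.002, 1.498]
contact_force: [0.7, -0.1, 0.1]
opening: 0.398
```

Run:
```python
from h import *
a=snap('side','s2')['pixels'][110:290,120:350];b=snap('top','t2')['pixels'][80:270,120:390]
a=cv2.resize(a,(400,313));b=cv2.resize(b,(400,281))
im=np.zeros((313,800,3),np.uint8);im[:,:400]=a;im[:281,400:]=b;cv2.imwrite('pics/c2.png',im[:,:,::-1])
```

```text
(no output)
```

View pics/c2.png

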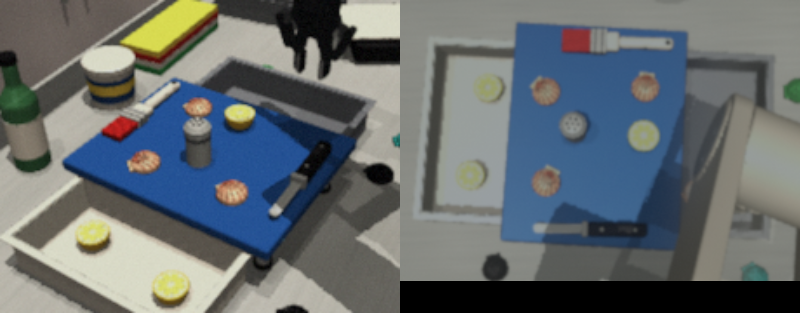

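The near/-y shell is off the board (a reddish spot shows at (686,190), at the pan's near edge), and everything else is in place. Next is the near/+y shell.

Call:
play_rows(moves=[[[0, 0, -0.035], [0, 0, 0], 40], [[0.034, 0, 0], [0, 0, 0], 40], [[0.034, 0, 0], [0, 0, 0], 40], [[0.034, 0, 0], [0, 0, 0], 40], [[0.034, 0, 0], [0, 0, 0], 40], [[0.034, 0, 0], [0, 0, 0], 40], [[0.034, 0, 0], [0, 0, 0], 40], [[0.034, 0, 0], [0, 0, 0], 40], [[0.034, 0, 0], [0, 0, 0], 40], [[0.034, 0, 0], [0, 0, 0], 40], [[0, 0, 0], [0, 0, 0], 40], [[0, 0, 0], [0, 0, 0], 40]])

```text
clock: 8.55
eef_pos: [452.5, 121.4, 193.9]
tcp_rot: [-3.139, 0.001, 1.5]
contact_force: [-0.1, -0.8, -0.9]
opening: 0.4
```

Call:
play_rows(moves=[[[0, 0, 0.025], [0, 0, 0], 40], [[0, 0, 0.03], [0, 0, 0], 40], [[0, 0, 0.03], [0, 0, 0], 40], [[0, 0, 0.01], [0, 0, 0], 40], [[0, 0, 0], [0, 0, 0], 40], [[0, 0, 0], [0, 0, 0], 40]])

```text
clock: 9.15
eef_pos: [454.0, 120.7, 100.9]
tcp_rot: [3.141, -0.0, 1.497]
contact_force: [-0.1, 0.4, -0.8]
opening: 0.4
```

Call:
play_rows(moves=[[[0, 0, 0.0105], [0, 0, 0], 40], [[0, 0, 0], [0, 0, 0], 40], [[-0.005, 0, 0], [0, 0, 0], 40], [[-0.008, 0, 0], [0, 0, 0], 40], [[-0.008, 0, 0], [0, 0, 0], 40], [[-0.008, 0, 0], [0, 0, 0], 40], [[-0.008, 0, 0], [0, 0, 0], 40], [[-0.008, 0, 0], [0, 0, 0], 40], [[-0.008, 0, 0], [0, 0, 0], 40], [[-0.008, 0, 0], [0, 0, 0], 40], [[-0.008, 0, 0], [0, 0, 0], 40], [[-0.008, 0, 0], [0, 0, 0], 40], [[-0.008, 0, 0], [0, 0, 0], 40], [[-0.008, 0, 0], [0, 0, 0], 40], [[-0.008, 0, 0], [0, 0, 0], 40], [[-0.008, 0, 0], [0, 0, 0], 40], [[-0.008, 0, 0], [0, 0, 0], 40], [[-0.008, 0, 0], [0, 0, 0], 40], [[-0.008, 0, 0], [0, 0, 0], 40], [[-0.005, 0, 0], [0, 0, 0], 40]])

```text
clock: 11.15
eef_pos: [443.4, -17.4, 89.8]
tcp_rot: [-3.141, 0.0, 1.497]
contact_force: [0.5, 0.3, 0.2]
opening: 0.399
```

Run:
```python
from h import *
a=snap('side','s3')['pixels'][110:290,120:350];b=snap('top','t3')['pixels'][80:270,120:390]
a=cv2.resize(a,(400,313));b=cv2.resize(b,(400,281))
im=np.zeros((313,800,3),np.uint8);im[:,:400]=a;im[:281,400:]=b;cv2.imwrite('pics/c3.png',im[:,:,::-1])
```

```text
(no output)
```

View pics/c3.png

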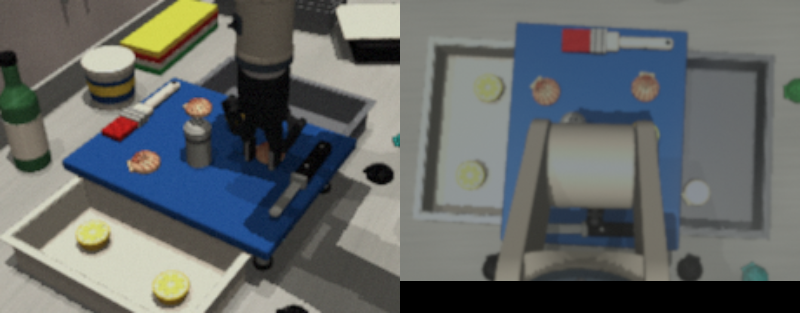

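The second shell sits between the fingers at (270,153) in the side view, with shaker and knife undisturbed. The first shell lies in the steel pan, upside down, at (697,193) in the top view.

Call:
play_rows(moves=[[[-0.006, 0, 0], [0, 0, 0], 40], [[-0.008, 0, 0], [0, 0, 0], 40], [[-0.008, 0, 0], [0, 0, 0], 40], [[-0.008, 0, 0], [0, 0, 0], 40], [[-0.008, 0, 0], [0, 0, 0], 40], [[-0.008, 0, 0], [0, 0, 0], 40], [[-0.008, 0, 0], [0, 0, 0], 40], [[-0.008, 0, 0], [0, 0, 0], 40], [[-0.008, 0, 0], [0, 0, 0], 40], [[-0.008, 0, 0], [0, 0, 0], 40], [[-0.008, 0, 0], [0, 0, 0], 40], [[-0.008, 0, 0], [0, 0, 0], 40], [[-0.008, 0, 0], [0, 0, 0], 40], [[-0.008, 0, 0], [0, 0, 0], 40], [[-0.008, 0, 0], [0, 0, 0], 40], [[-0.008, 0, 0], [0, 0, 0], 40], [[-0.008, 0, 0], [0, 0, 0], 40], [[-0.008, 0, 0], [0, 0, 0], 40], [[-0.008, 0, 0], [0, 0, 0], 40], [[-0.008, 0, 0], [0, 0, 0], 40]])

```text
clock: 13.25
eef_pos: [431.9, -174.9, 89.8]
tcp_rot: [-3.142, -0.0, 1.498]
contact_force: [-0.1, -0.2, 0.6]
opening: 0.394
```

Call:
play_rows(moves=[[[-0.006, 0, 0], [0, 0, 0], 40], [[0, 0, 0], [0, 0, 0], 40], [[0, 0, -0.03], [0, 0, 0], 40], [[0, 0, -0.04], [0, 0, 0], 40], [[0, 0, -0.04], [0, 0, 0], 40], [[0, 0, -0.02], [0, 0, 0], 40], [[0, 0, 0], [0, 0, 0], 40]])

```text
clock: 13.95
eef_pos: [433.3, -180.7, 222.8]
tcp_rot: [3.136, 0.002, 1.498]
contact_force: [0.5, -0.7, -0.8]
opening: 0.401
```

Call:
play_rows(moves=[[[0.018, 0.021, 0], [0, 0, 0], 40], [[0.018, 0.021, 0], [0, 0, 0], 40], [[0.018, 0.021, 0], [0, 0, 0], 40], [[0.018, 0.021, 0], [0, 0, 0], 40], [[0.018, 0.021, 0], [0, 0, 0], 40], [[0.018, 0.021, 0], [0, 0, 0], 40], [[0.018, 0.021, 0], [0, 0, 0], 40], [[0.015, 0.021, 0], [0, 0, 0], 40], [[0, 0, 0], [0, 0, 0], 40], [[0, 0, 0], [0, 0, 0], 40], [[0, 0, 0], [0, 0, 0], 40]])

```text
clock: 15.05
eef_pos: [608.2, -52.1, 218.8]
tcp_rot: [-3.14, 0.0, 1.498]
contact_force: [-0.4, -0.6, -0.2]
opening: 0.403
```

Run:
```python
from m import *
f=snap('top','t4');T=load('t4');
th=-.073;c=np.array([529,-14.]);X=np.array([np.cos(th),np.sin(th)]);Y=np.array([-np.sin(th),np.cos(th)])
p=sense()['eef_pos'];print(np.round([(p[:2]-c)@X,(p[:2]-c)@Y,p[2]],1))
a=snap('side','s4')['pixels'][110:290,120:350];b=f['pixels'][80:270,120:390]
a=cv2.resize(a,(400,313));b=cv2.resize(b,(400,281))
im=np.zeros((313,800,3),np.uint8);im[:,:400]=a;im[:281,400:]=b;cv2.imwrite('pics/c4.png',im[:,:,::-1])
```

```text
[ 81.9 -32.3 219.2]
```

View pics/c4.png

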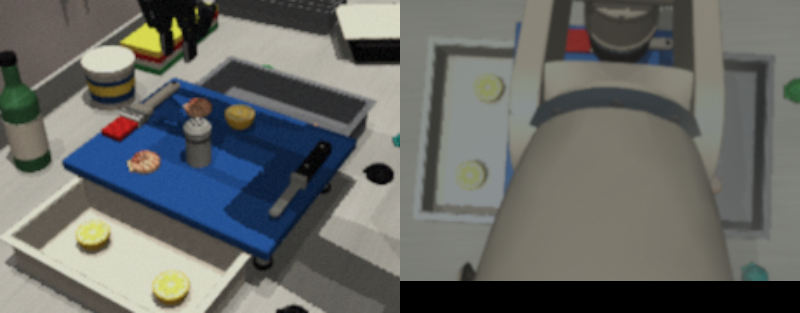

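The near lane is empty, and the arm is above and behind the far/-y shell at (198,106) in the side view. Descend and sweep.

Call:
play_rows(moves=[[[0, 0, 0.03], [0, 0, 0], 40], [[0, 0, 0.035], [0, 0, 0], 40], [[0, 0, 0.03], [0, 0, 0], 40], [[0, 0, 0.02], [0, 0, 0], 40], [[0, 0, 0.006], [0, 0, 0], 40], [[0, 0, 0], [0, 0, 0], 40], [[0, 0, 0], [0, 0, 0], 40]])

```text
clock: 15.85
eef_pos: [610.0, -52.1, 100.0]
tcp_rot: [3.14, 0.0, 1.497]
contact_force: [0.6, 0.1, -0.8]
opening: 0.399
```

Call:
play_rows(moves=[[[0, 0, 0.0095], [0, 0, 0], 40], [[0, 0, 0], [0, 0, 0], 40], [[-0.006, 0, 0], [0, 0, 0], 40], [[-0.008, 0, 0], [0, 0, 0], 40], [[-0.008, 0, 0], [0, 0, 0], 40], [[-0.008, 0, 0], [0, 0, 0], 40], [[-0.008, 0, 0], [0, 0, 0], 40], [[-0.008, 0, 0], [0, 0, 0], 40], [[-0.008, 0, 0], [0, 0, 0], 40], [[-0.008, 0, 0], [0, 0, 0], 40], [[-0.008, 0, 0], [0, 0, 0], 40], [[-0.008, 0, 0], [0, 0, 0], 40], [[-0.008, 0, 0], [0, 0, 0], 40], [[-0.008, 0, 0], [0, 0, 0], 40], [[-0.008, 0, 0], [0, 0, 0], 40], [[-0.008, 0, 0], [0, 0, 0], 40], [[-0.008, 0, 0], [0, 0, 0], 40], [[-0.008, 0, 0], [0, 0, 0], 40], [[-0.008, 0, 0], [0, 0, 0], 40], [[-0.008, 0, 0], [0, 0, 0], 40]])

```text
clock: 17.85
eef_pos: [599.0, -194.1, 89.3]
tcp_rot: [-3.142, 0.0, 1.498]
contact_force: [-0.6, -0.6, -0.6]
opening: 0.4
```

Call:
play_rows(moves=[[[-0.006, 0, 0], [0, 0, 0], 40], [[0, 0, 0], [0, 0, 0], 40], [[0, 0, -0.03], [0, 0, 0], 40], [[0, 0, -0.04], [0, 0, 0], 40], [[0, 0, -0.04], [0, 0, 0], 40], [[0, 0, -0.02], [0, 0, 0], 40], [[0, 0, 0], [0, 0, 0], 40]])

```text
clock: 18.55
eef_pos: [600.5, -199.8, 223.1]
tcp_rot: [3.136, 0.001, 1.498]
contact_force: [0.6, 1.2, 0.8]
opening: 0.403
```

Call:
play_rows(moves=[[[0.03, -0.0015, 0], [0, 0, 0], 40], [[0.032, -0.0015, 0], [0, 0, 0], 40], [[0.032, -0.0015, 0], [0, 0, 0], 40], [[0.032, -0.0015, 0], [0, 0, 0], 40], [[0.032, -0.0015, 0], [0, 0, 0], 40], [[0.032, -0.0015, 0], [0, 0, 0], 40], [[0.032, -0.0015, 0], [0, 0, 0], 40], [[0.032, -0.0015, 0], [0, 0, 0], 40], [[0.032, -0.0015, 0], [0, 0, 0], 40], [[0.032, -0.0015, 0], [0, 0, 0], 40], [[0, 0, 0], [0, 0, 0], 40], [[0, 0, 0], [0, 0, 0], 40], [[0, 0, 0], [0, 0, 0], 40]])

```text
clock: 19.85
eef_pos: [606.4, 118.1, 218.5]
tcp_rot: [-3.14, 0.001, 1.498]
contact_force: [-0.3, -0.8, -0.7]
opening: 0.395
```

Run:
```python
from m import *
f=snap('top','t5')
th=-.073;c=np.array([529,-14.]);X=np.array([np.cos(th),np.sin(th)]);Y=np.array([-np.sin(th),np.cos(th)])
p=sense()['eef_pos'];print(np.round([(p[:2]-c)@X,(p[:2]-c)@Y,p[2]],1))
a=snap('side','s5')['pixels'][110:290,120:350];b=f['pixels'][80:270,120:390]
a=cv2.resize(a,(400,313));b=cv2.resize(b,(400,281))
im=np.zeros((313,800,3),np.uint8);im[:,:400]=a;im[:281,400:]=b;cv2.imwrite('pics/c5.png',im[:,:,::-1])
```

```text
[ 67.7 137.2 218.7]
```

View pics/c5.png

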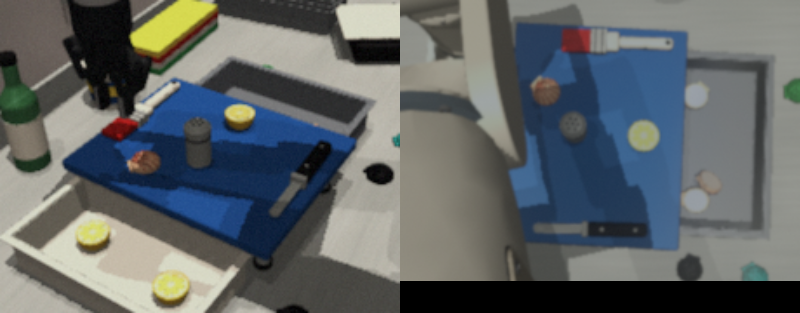

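Three shells are in the steel pan, at (697,95), (709,181) and (695,200) in the top view. The fingers are behind the last one.

Call:
play_rows(moves=[[[0, 0.002, 0.03], [0, 0, 0], 40], [[0, 0, 0.035], [0, 0, 0], 40], [[0, 0, 0.03], [0, 0, 0], 40], [[0, 0, 0.02], [0, 0, 0], 40], [[0, 0, 0.004], [0, 0, 0], 40], [[0, 0, 0], [0, 0, 0], 40], [[0, 0, 0], [0, 0, 0], 40]])

```text
clock: 20.65
eef_pos: [609.7, 118.5, 101.5]
tcp_rot: [3.14, -0.0, 1.497]
contact_force: [-0.0, -0.1, 0.4]
opening: 0.402
```

Call:
play_rows(moves=[[[0, 0, 0.011], [0, 0, 0], 40], [[0, 0, 0], [0, 0, 0], 40], [[-0.006, 0, 0], [0, 0, 0], 40], [[-0.008, 0, 0], [0, 0, 0], 40], [[-0.008, 0, 0], [0, 0, 0], 40], [[-0.008, 0, 0], [0, 0, 0], 40], [[-0.008, 0.001, 0], [0, 0, 0], 40], [[-0.008, 0.001, 0], [0, 0, 0], 40], [[-0.008, 0.001, 0], [0, 0, 0], 40], [[-0.008, 0.001, 0], [0, 0, 0], 40], [[-0.008, 0.001, 0], [0, 0, 0], 40], [[-0.008, 0.001, 0], [0, 0, 0], 40], [[-0.008, 0.001, 0], [0, 0, 0], 40], [[-0.008, 0.001, 0], [0, 0, 0], 40], [[-0.008, 0, 0], [0, 0, 0], 40], [[-0.008, 0, 0], [0, 0, 0], 40], [[-0.008, 0, 0], [0, 0, 0], 40], [[-0.008, 0, 0], [0, 0, 0], 40], [[-0.008, 0, 0], [0, 0, 0], 40], [[-0.005, 0, 0], [0, 0, 0], 40]])

```text
clock: 22.65
eef_pos: [606.5, -21.3, 89.3]
tcp_rot: [-3.141, 0.0, 1.497]
contact_force: [0.4, 0.8, -0.3]
opening: 0.4
```

Run:
```python
from h import *
a=snap('side','s6')['pixels'][110:230,150:350]
cv2.imwrite('pics/c6.png',cv2.resize(a,None,fx=3,fy=3)[:,:,::-1])
```

```text
(no output)
```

View pics/c6.png

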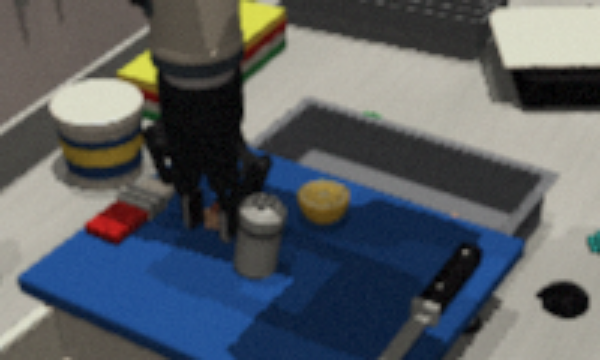

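The last shell sits between the fingers at (212,215), clear of the shaker and brush. Continue.

Call:
play_rows(moves=[[[-0.006, 0, 0], [0, 0, 0], 40], [[-0.008, 0, 0], [0, 0, 0], 40], [[-0.008, 0, 0], [0, 0, 0], 40], [[-0.008, 0, 0], [0, 0, 0], 40], [[-0.008, 0, 0], [0, 0, 0], 40], [[-0.008, 0, 0], [0, 0, 0], 40], [[-0.008, 0, 0], [0, 0, 0], 40], [[-0.008, 0, 0], [0, 0, 0], 40], [[-0.008, 0, 0], [0, 0, 0], 40], [[-0.008, 0, 0], [0, 0, 0], 40], [[-0.008, 0, 0], [0, 0, 0], 40], [[-0.008, 0, 0], [0, 0, 0], 40], [[-0.008, 0, 0], [0, 0, 0], 40], [[-0.008, 0, 0], [0, 0, 0], 40], [[-0.008, 0, 0], [0, 0, 0], 40], [[-0.008, 0, 0], [0, 0, 0], 40], [[-0.008, 0, 0], [0, 0, 0], 40], [[-0.008, 0, 0], [0, 0, 0], 40], [[-0.008, 0, 0], [0, 0, 0], 40], [[-0.008, 0, 0], [0, 0, 0], 40]])

```text
clock: 24.7
eef_pos: [595.1, -178.8, 89.3]
tcp_rot: [-3.142, 0.0, 1.498]
contact_force: [0.4, 1.0, -0.4]
opening: 0.402
```

Call:
play_rows(moves=[[[-0.008, 0, 0], [0, 0, 0], 40], [[-0.008, 0, 0], [0, 0, 0], 40], [[-0.006, 0, 0], [0, 0, 0], 40], [[0, 0, 0], [0, 0, 0], 40], [[0, 0, -0.03], [0, 0, 0], 40], [[0, 0, -0.04], [0, 0, 0], 40], [[0, 0, -0.04], [0, 0, 0], 40], [[0, 0, -0.03], [0, 0, 0], 40], [[0, 0, 0], [0, 0, 0], 40]])

```text
clock: 25.6
eef_pos: [596.0, -200.6, 234.4]
tcp_rot: [3.134, 0.002, 1.498]
contact_force: [0.6, -0.3, -0.2]
opening: 0.398
```

Call:
play_rows(moves=[[[0.032, 0, 0], [0, 0, 0], 40], [[0.032, 0, 0], [0, 0, 0], 40], [[0.032, 0, 0], [0, 0, 0], 40], [[0.032, 0, 0], [0, 0, 0], 40], [[0.032, 0, 0], [0, 0, 0], 40], [[0.032, 0, 0], [0, 0, 0], 40], [[0.032, 0, 0], [0, 0, 0], 40], [[0.032, 0, 0], [0, 0, 0], 40], [[0.032, 0, 0], [0, 0, 0], 40], [[0.032, 0, 0], [0, 0, 0], 40], [[0, 0, 0], [0, 0, 0], 40], [[0, 0, 0], [0, 0, 0], 40], [[0, 0, 0], [0, 0, 0], 40]])

```text
clock: 26.9
eef_pos: [616.5, 118.4, 228.7]
tcp_rot: [-3.141, 0.001, 1.498]
contact_force: [0.3, -0.1, 0.1]
opening: 0.401
```

Run:
```python
from m import *
f=snap('top','t7');a=snap('side','s7')['pixels'][110:290,120:350];b=f['pixels'][80:270,120:390]
a=cv2.resize(a,(400,313));b=cv2.resize(b,(400,281))
im=np.zeros((313,800,3),np.uint8);im[:,:400]=a;im[:281,400:]=b;cv2.imwrite('pics/c7.png',im[:,:,::-1])
for n in('top','side'):
    q=[[np.round(c,1).tolist() for c,s,k,_ in blobs(load(n[0]+i) if i=='7' else load(n+i))[1]] for i in('0','7')];print(n,*q,sep='\n')
```

```text
top
[[261.8, 108.6], [286.1, 139.4], [218.6, 142.0], [237.7, 166.2], [284.9, 172.1], [219.2, 203.3], [277.5, 206.4], [307.3, 216.6], [246.4, 235.5]]
[[261.8, 108.6], [199.8, 161.1], [242.9, 163.9], [285.0, 172.3], [251.6, 235.8]]
side
[[201.0, 175.8], [234.5, 186.7], [258.3, 177.7], [280.8, 192.4], [293.8, 212.8], [203.6, 203.9], [253.9, 221.4]]
[[201.0, 175.9], [258.4, 177.7], [235.1, 190.0], [294.0, 212.7]]
```

View pics/c7.png

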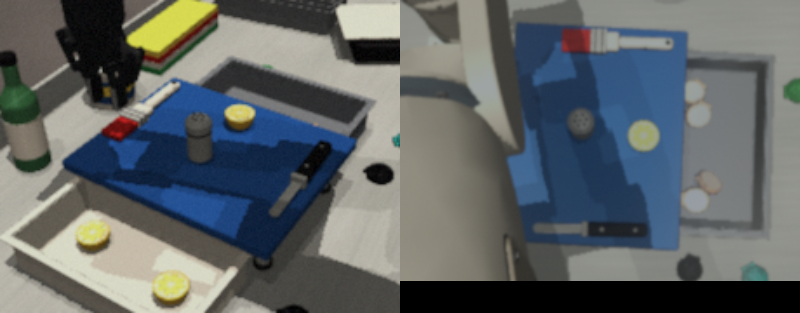

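Four shells are now in the pan, at (694,92), (699,115), (709,181) and (695,200). The shaker looks slightly shifted, from (573,126) to (580,123). I'll measure both.

Run:
```python
from m import *
T0,T7,S0,S7=load('top0'),load('t7'),load('side0'),load('s7')
th=-.073;c=np.array([529,-14.]);X=np.array([np.cos(th),np.sin(th)]);Y=np.array([-np.sin(th),np.cos(th)])
B=lambda p:np.round([(p[:2]-c)@X,(p[:2]-c)@Y],1)
for x in([237.7,166.2],[242.9,163.9]): print('shaker top',B(ray(T0,*x,150)))
# template tracking of shaker in both views
for a,b,(x0,y0,x1,y1),z,n in((T0,T7,(227,155,249,178),155,'top'),(S0,S7,(224,165,244,210),120,'side')):
    t=cv2.cvtColor(a['p'],7)[y0:y1,x0:x1];s=cv2.cvtColor(b['p'],7)[y0-15:y1+15,x0-15:x1+15]
    _,v,_,l=cv2.minMaxLoc(cv2.matchTemplate(s,t,cv2.TM_CCOEFF_NORMED));d=np.array(l)-15
    m=np.array([(x0+x1)/2,(y0+y1)/2]);print(n,'score',round(v,2),'px shift',d,'mm',B(ray(a,*(m+d),z))-B(ray(a,*m,z)))
for u,v in((694,92),(699,115),(709,181),(695,200)):
    print('shell pan xy (z=10)',B(ray(T7,120+(u-400)*270/400,80+v*190/281,10))-[0,-220])
a=T7['p'][90:260,215:390];b=T0['p'][90:260,215:390]
cv2.imwrite('pics/c8.png',np.hstack([cv2.resize(i,(400,389),interpolation=2) for i in(b,a)])[:,:,::-1])
```

```text
shaker top [ 0.2 30.5]
shaker top [ 6.3 18.6]
top score 0.9 px shift [ 6 -3] mm [  7.8 -13.5]
side score 0.65 px shift [ 0 -3] mm [  8.1 -11.6]
shell pan xy (z=10) [102.   41.3]
shell pan xy (z=10) [59.  30.5]
shell pan xy (z=10) [-63.1   7.8]
shell pan xy (z=10) [-99.2  32.2]
```

View pics/c8.png

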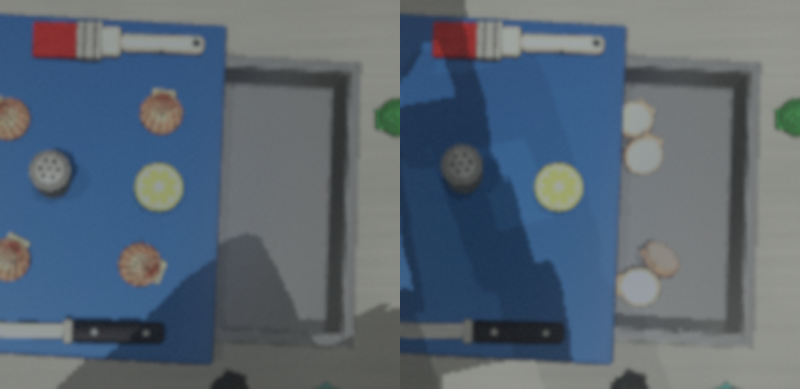

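All four shells are inside the pan walls, and the shaker stands upright about 14 mm from its start. That is under the 20 mm limit, so nudging it back would risk more than leaving it. Handing in.

```bash
python3 -c "
from rig import *
s=sense();print(s['clock'],s['eef_pos'],s['contact_force']);print(sign_off())"
```

```text
27.0 [616.67432873 118.08577874 228.98466593] [-0.33645599  0.08819033  0.17491725]
the job is handed in; nothing more can be done
None
```

I pushed the four shells one at a time off the board's -y end, between half-open fingers held about 3 mm above the board. All four dropped into the steel pan, and I handed in at 27 s with the arm clear and touching nothing.

- **Shells:** the last top view shows all four inside the pan's walls, at about (102, 41), (59, 31), (-63, 8) and (-99, 32) mm in its frame. The board is empty. I estimated those points by assuming the shells lie on the pan floor, since the side camera could not see them, so I did not measure their heights.
- **Shaker (did not stay put):** it was brushed, probably by the gripper body during the last sweep. It stands upright but moved about 13–16 mm (two views, coarse matching) against the 20 mm limit. I left it rather than risk pushing it further.
- **Other items:** the brush and the board lemon measured as unmoved. The knife matches in the side view; its top-view centre shifted about 5 px, which I put down to shadow on the blade. The white-pan lemons look the same in the pictures, but I did not measure them.
- **Force:** the downward probe to find the board reached about 51 N through the fingertips, which is below the 120 N wrist limit. It is above the 40 N limit for the arm or gripper body, but only the fingertips touched.

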